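Hook a bracket into a slotted upright

TASK

Pick up the orange bracket, push its two hook tabs into the top two slots of the blue upright, then press it straight down until it is fully home and the red lock pops out above it; let go of it there. The slotted strip was screwed on a little off its nominal place, sideways and in height, so find the slots by gentle feel and do not force the bracket against the upright. Keep the bracket upright and leave the other things on the bench alone.

Things in the scene. Friction and masses are not known exactly. Their poses are not given: they have to be found in the camera images.
- bracket: orange bracket, 0.18 to 0.35 kg, standing on its flange (x -115 to 0, 46 wide, 5 thick, front lip 22 mm high). Origin: underside, mid-width, in the plane of the back plate's rear face; x points out of that face, the way the tabs point; z up. Back plate: x -5 to 0, 36 wide, 86 high. All in mm. In the fingers it is not measured.
- bracket_grip (a point): middle of the web's top edge, 33 mm in front of the rear face, 82 above the underside. Axes as the bracket's. Hold here from above, fingers closing along y, tips about 30 mm below the edge: the web is 10 mm thick (y), full height from 26 mm in front of this point to 28 mm behind it, then meets the back plate.
- bracket_tab (a point): tip of the upper steel tab, 10.5 mm behind the rear face, 62 above the underside. Two equal tabs at y = 0, 7 mm thick (y): necks 58 to 66 and 14 to 22 above the underside; behind a gap of 5.5 mm, each hook hangs 10 mm below its neck.
- upright: blue upright fixed to the bench, 176 mm high, 85 wide; base plate 130 wide, x -20 to +65, 8 high. Origin: on the bench under the middle of the front face; x points into the face, z up; the bracket's axes must be parallel to these. The face (x = 0) is a steel strip 40 wide, 4 thick, with three slots in a column, each 10 wide, 28 high, from z = 30, 74 and 118 (nominal); 17 mm free depth behind it.
- upright_seat (a point): nominal place of the seated bracket's origin: face plane, upright's centre line, 60 mm above the bench. But strip, slots and lock are really off by up to 12 mm to either side (y) and 4 up or down, unmeasured. Tabs enter 10 to 20 mm above the true seat (15 above nominal always fits); blocked, they stop it 10.5 short of the face. Seated, necks stand rigidly on the slot edges. Over 80 N between bracket and upright bends them.
- lock (a joint): travel (m) of the red spring lock: a block 12 wide, 12 high (nominally 147.5 to 159.5 above the bench), standing 5 mm out of the strip, over the slots. 0 = out. The back plate pushes it in (+, at most 0.008) against 4 to 8 N as the tabs enter; it adds some N of friction on the way down and pops out over the plate's top edge when fully down.
- pliers: red-handled pliers, 170 x 62 x 13 mm, lying on the bench; a bystander
- bearing: ball bearing, 53 mm across, 15 mm high, lying flat; a bystander
- multimeter: yellow and black multimeter, 142 x 72 x 46 mm, lying; a bystander
- hex_nut: hexagonal nut, 27 mm across, 13 mm high; a bystander

How it is judged:
On the way:
1. the bracket's tabs are in the slots (rear face within 6 mm of the strip, at slot height) (x of bracket in the frame of upright above -0.006 m and z of bracket in the frame of upright between 0.065 and 0.088 m and y of bracket in the frame of upright between -0.016 and 0.016 m and angle between bracket's own z axis and vertical below 0.12 rad), for 0.05 s.
At the end, for the whole second after the job is handed in: Bracket hangs released, at rest in the top two slots: origin 54 to 66 mm above the bench, rear face within 3 mm of the strip, within 15 mm sideways of the upright's centre, upright within 0.07 rad, square within 0.12 rad, red lock out (under 2 mm) above its plate (x of bracket in the frame of upright between -0.003 and 0.003 m and y of bracket in the frame of upright between -0.015 and 0.015 m and z of bracket in the frame of upright between 0.054 and 0.066 m and angle between the x axis of bracket and the x axis of upright, either way round below 0.12 rad and angle between bracket's own z axis and vertical below 0.07 rad and value of joint lock below 0.002 m and linear speed of bracket below 0.01 m/s); the robot touches nothing.
It fails at once if bracket and upright forced together with more than 80 N (contact force between bracket and upright above 80 N).
It fails at once if the bracket is tipped by more than 0.5 rad (angle between bracket's own z axis and vertical above 0.5 rad).
It fails at once if the pliers, bearing, multimeter or hex nut is moved by more than 30 mm (distance of any of pliers, bearing, multimeter, hex_nut from where it was at the start of the episode above 0.03 m).
It also fails if it takes over 64 s, if anything falls off the work surface, if the arm or the gripper's body presses on something with over 40 N, if the wrist force passes 120 N, or if a joint passes its speed limit or range.

ROBOT

A 7-joint arm with a two-finger parallel gripper is mounted at the origin on a cart in front of the work surface, level with it; the furniture and walls round the work are solid. World frame = base frame: x ahead of the robot, y to its left, z up, the work surface at z = 0. Lengths are in m, angles in rad, forces in N, time in s.
With the tool pointing down it reaches from about 0.425 to 0.95 m from the base axis. Payload 4.7 kg.
Tool frame: the origin (TCP) lies between the finger pads; the fingertips stand ctrl.tips_ahead ahead of it and the grasp point (between the pads) is the TCP (ctrl.tips_ahead is the distance from the TCP to the fingertips, in m); z points along the fingers, y is the line along which they close (so a half turn about z gives the same grasp; the last joint's range is limited). The gripper opens to 87 mm and grips with 3 to 60 N. Pads are 19 mm wide; open, the fingers measure 117 mm over their backs; the gripper's body (75 mm by 190 mm) begins 51 mm behind the grasp point.
Start: joints at [1.117, 0.469, -0.049, 1.532, 0.024, 1.141, -0.082], TCP at [0.278, -0.615, 0.242] pointing down, gripper open.
Joint ranges: [-2.59, 2.59], [-0.33, 1.99], [-1.39, 1.29], [0.1, 2.45], [-1.04, 4.18], [0.21, 1.99], [-2.66, 2.66]. Speed limits (rad/s): [2.57, 2.57, 3.14, 3.14, 3.14, 3.14, 3.14].

INTERFACE

Orientations are given as a unit quaternion [x, y, z, w].
In Python, from bench import ctrl, planner, optics, ticket gives the robot as it stands. The module is installed in compiled form; this text tells all that it offers. Calls block until the motion is done:
- ctrl.move_to(position, orientation): joint-space move of the TCP to a pose.
- ctrl.move_linear(position, ori=None, v=0.15, until_force=None): straight line of the TCP; ori=None keeps the orientation; v is the mean speed in m/s. With until_force (N) it stops when the force on the tool has changed by that much, and returns True; else False.
- ctrl.goto_joints(angles): joint-space move.
- ctrl.open_gripper() and ctrl.clamp(f_grip=None): open the fingers fully, or close them until they stop; f_grip is the grip in N (None keeps the last).
- ctrl.dwell(seconds).
- planner.inverse_kinematics(position, orientation): joint angles nearest the present ones, or None.
- optics.get_image(name): name is "scene" or "top"; returns the picture (400x640x3 uint8, red, green, blue); there is no depth.
- optics.camera_info(name): a dict with "K" (3x3 intrinsics, pixels), "R" (3x3) and "t" (3): a world point X has camera coordinates R X + t. Camera axes: x right, y down, z forward; pixel columns grow to the right and rows downward; lengths in m; the calibration is good to about 2 mm. A picture is of the moment at which its call begins. camera_info takes no time and is no camera call.
A pose or a line that the arm cannot do raises ctrl.MotionError and nothing moves.
- ticket.hand_in(): hands the job in; it is judged then, once.
Readings, each from a call of its own:
- ctrl.current_time_s(): time.
- ctrl.current_joints(): joint angles.
- ctrl.current_qd(): joint speeds.
- ctrl.current_effort(): joint torques, N m.
- ctrl.current_eef_pos(): TCP position.
- ctrl.current_eef_rot(): TCP orientation.
- ctrl.current_wrist_force(): force on the tool from outside, world axes, zero at the start.
- ctrl.current_moment(): the same for the moment, N m.
- ctrl.current_opening(): finger opening in m.
- ctrl.current_gripper_force(): force on a finger pad.
Only numpy, scipy, OpenCV 4.12 (cv2) and the standard library are available. Lean on these libraries where they do the work, as an engineer would, in place of code of your own. Each camera call takes 0.05 s, during which the arm holds its last target. There are 200 camera calls.

## Working session

There is one attempt and no reset: what is moved stays moved. The work goes in short steps, each a Python script; the robot and the scene stay as the last script left them, time stands still between calls to the robot, and variables do not carry over. Pictures are saved under pics/ and viewed, at most 10 in all, crops included, and the job is handed in when it is done.

```bash
mkdir -p pics; python3 - <<'E'
from bench import ctrl,optics
import cv2,numpy as np
for n in("scene","top"):
    im=optics.get_image(n); cv2.imwrite(f"pics/{n}0.png",im[:,:,::-1])
    c=optics.camera_info(n); print(n,np.round(c["K"],1).tolist(),np.round(-np.array(c["R"]).T@c["t"],3),np.round(c["R"],2).tolist())
print(ctrl.tips_ahead,ctrl.current_eef_rot(),ctrl.current_time_s())
E
```

```text
scene [[460.5, 0.0, 317.6], [0.0, 460.5, 198.8], [0.0, 0.0, 1.0]] [-0.15   0.838  0.521] [[-0.75, -0.67, 0.01], [-0.29, 0.3, -0.91], [0.6, -0.68, -0.42]]
top [[394.4, 0.0, 316.0], [0.0, 394.4, 208.0], [0.0, 0.0, 1.0]] [0.268 0.112 1.016] [[-0.04, -1.0, 0.01], [-0.97, 0.04, -0.24], [0.24, -0.02, -0.97]]
0.019 [ 9.77519214e-01  2.10844583e-01 -2.07446064e-04 -8.39578787e-04] 0.1
```

View pics/scene0.png

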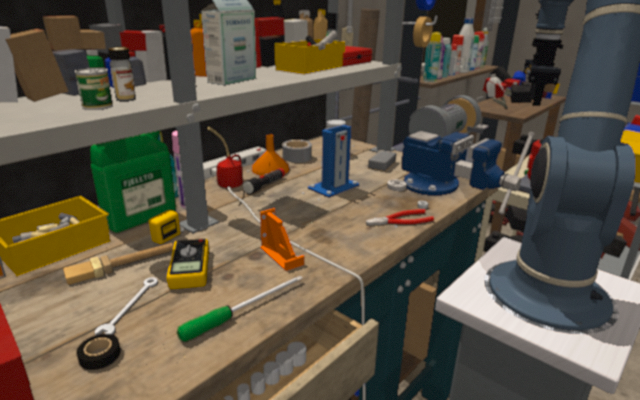

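View pics/top0.png

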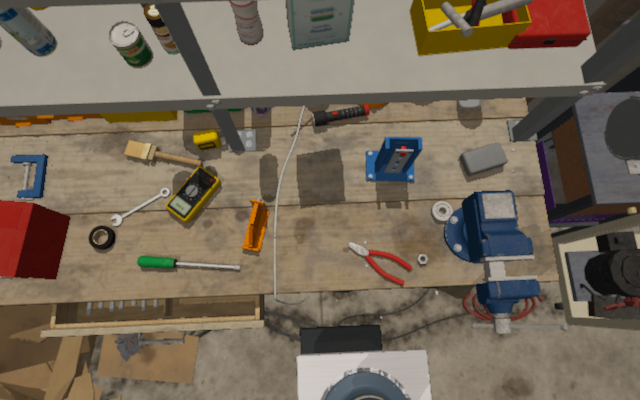

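The scene view shows the orange bracket (265–300, 210–270), with the upright at (335,160). In the top view the bracket is at (257,225) and the upright at (395,165), with its face towards the robot. Next I'll take enlarged crops.

```bash
python3 - <<'E'
import cv2,numpy as np
t=cv2.imread("pics/top0.png");s=cv2.imread("pics/scene0.png")
f=lambda im,x,y,w,h,k:cv2.resize(im[y:y+h,x:x+w],None,fx=k,fy=k,interpolation=cv2.INTER_CUBIC)
a=np.hstack([f(t,230,190,50,70,8),f(t,360,130,50,70,8)]) 
b=np.hstack([f(s,250,200,60,75,6.6667),f(s,305,115,60,75,6.6667)])
cv2.imwrite("pics/ctop.png",np.hstack([f(t,230,190,50,70,8),f(t,365,130,50,70,8)]));cv2.imwrite("pics/cscene.png",b)
E
```

```text
(no output)
```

View pics/ctop.png

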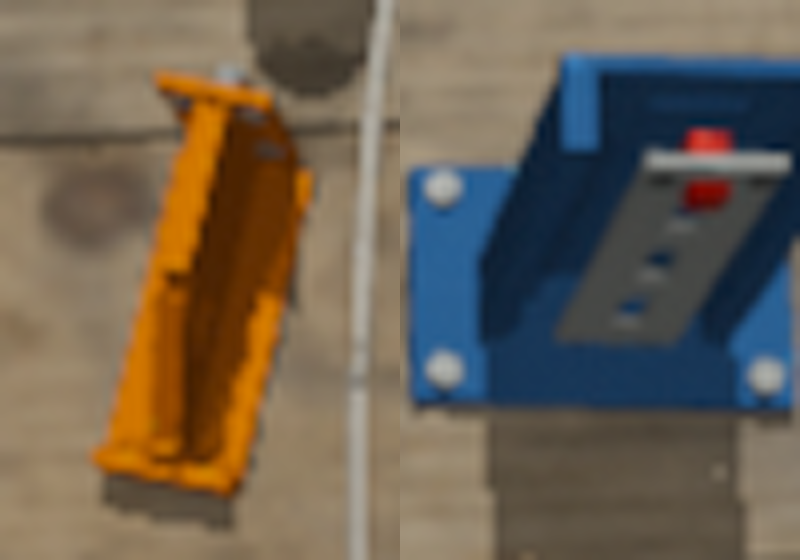

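View pics/cscene.png

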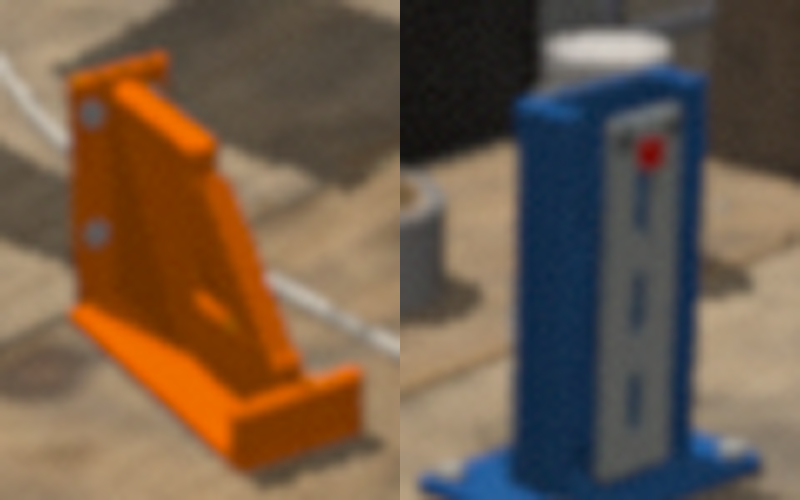

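The crops show:
- **Bracket in top view:** back-plate top rear corners at about (249.8,199.1) and (263.8,201.5), web top edge from (256,203) to (252.3,224), and lip corners at (241.9,247.5) and (259,251).
- **Upright in top view:** base front corners at (366.5,180.6) and (414,180.4).
- **Lock:** it sits high on the strip. The strip is clearly shifted towards the robot's right.

Now I'll turn these pixels into positions.

```bash
cat > h.py <<'E'
import numpy as np,cv2
from bench import ctrl,planner,optics,ticket
def ray(n,p):
    c=optics.camera_info(n);R=np.array(c["R"]);K=np.array(c["K"])
    return -R.T@np.array(c["t"]),R.T@np.linalg.inv(K)@[p[0],p[1],1]
def onz(n,p,z):
    o,d=ray(n,p);return o+d*(z-o[2])/d[2]
def tri(pt,ps):
    (o,d),(q,e)=ray("top",pt),ray("scene",ps)
    s=np.linalg.lstsq(np.c_[d,-e],q-o,rcond=None)[0]
    a,b=o+s[0]*d,q+s[1]*e
    return (a+b)/2,np.linalg.norm(a-b)
E
python3 - <<'E'
from h import *
np.set_printoptions(precision=4,suppress=True)
T=lambda X,Y:(230+X/8,190+Y/8); U=lambda X,Y:(365+(X-400)/8,130+Y/8)
S=lambda X,Y:(250+X/6.6667,200+Y/6.6667); V=lambda X,Y:(305+(X-400)/6.6667,115+Y/6.6667)
def ang(a,b):d=b-a;return np.degrees(np.arctan2(d[1],d[0])),np.linalg.norm(d)
a,b=onz("top",T(208,105),.082),onz("top",T(178,272),.082);print("web",a,b,ang(b,a))
a,b=onz("top",T(158,73),.086),onz("top",T(272,92),.086);print("plate",a,b,(a+b)/2,ang(b,a))
a,b=onz("top",T(95,455),.022),onz("top",T(235,488),.022);print("lip",a,b,(a+b)/2,ang(b,a))
a,b=onz("top",U(412,405),.004),onz("top",U(792,405),.004);print("base",a,b,(a+b)/2,ang(b,a))
a=onz("top",U(412,168),.008);b=onz("top",U(412,400),.008);print("baseL",a,b,ang(b,a))
print("plateTri",tri(T(158,73),S(70,78)),tri(T(272,92),S(167,53)))
print("stripTL",tri(U(645,165),V(605,125)),"TR",tri(U(790,165),V(682,101)))
print("stripBL",tri(U(555,340),V(592,483)),"BR",tri(U(687,343),V(672,457)))
im={n:cv2.cvtColor(optics.get_image(n),cv2.COLOR_RGB2HSV) for n in("scene","top")}
for n,(x,y,w,h) in {"top":(365,130,50,70),"scene":(320,115,40,40)}.items():
    m=im[n][y:y+h,x:x+w];k=((m[...,0]<8)|(m[...,0]>172))&(m[...,1]>170)&(m[...,2]>80);yy,xx=np.nonzero(k);print(n,k.sum(),x+xx.min(),x+xx.max(),y+yy.min(),y+yy.max(),x+xx.mean(),y+yy.mean())
E
```

```text
web [0.5134 0.2434 0.082 ] [0.4618 0.2528 0.082 ] (np.float64(-10.288647379913147), np.float64(0.052466871335947234))
plate [0.523 0.258 0.086] [0.5156 0.2234 0.086 ] [0.5193 0.2407 0.086 ] (np.float64(77.91467667721346), np.float64(0.035401842364089955))
lip [0.4163 0.2883 0.022 ] [0.4039 0.2442 0.022 ] [0.4101 0.2662 0.022 ] (np.float64(74.3962068666869), np.float64(0.045807667502661874))
base [ 0.5842 -0.0426  0.004 ] [ 0.5789 -0.1704  0.004 ] [ 0.5815 -0.1065  0.004 ] (np.float64(87.66378042674641), np.float64(0.12788929511471744))
baseL [ 0.6674 -0.0482  0.008 ] [ 0.5847 -0.0421  0.008 ] (np.float64(-4.17500375460825), np.float64(0.08291816549151286))
plateTri (array([0.5233, 0.2583, 0.0867]), np.float64(0.001159032345169114)) (array([0.5157, 0.2235, 0.0861]), np.float64(0.0003610909366584984))
stripTL (array([ 0.6043, -0.0884,  0.1677]), np.float64(0.0047309068835818474)) TR (array([ 0.6003, -0.1302,  0.1703]), np.float64(0.001505224960159615))
stripBL (array([ 0.6054, -0.0896,  0.0107]), np.float64(0.005906505337528819)) BR (array([ 0.6009, -0.135 ,  0.0107]), np.float64(0.0019095141911919468))
top 23 401 405 146 155 402.95652173913044 150.30434782608697
scene 9 341 343 136 139 342.1111111111111 137.33333333333334
```

Bracket yaw is about -13°, with the grip point near (0.487,0.248). Upright yaw is about -3.5°, with its origin near (0.6015,-0.108) and the strip about 3 mm towards -y. I'll go and grasp.

```bash
cat >> h.py <<'E'
def Q(deg): a=np.radians(deg)/2; return [np.cos(a),np.sin(a),0,0]
def rep(s=""): print(s,np.round(ctrl.current_eef_pos(),4),"F",np.round(ctrl.current_wrist_force(),1),"M",np.round(ctrl.current_moment(),2),"t",round(ctrl.current_time_s(),2),"op",round(ctrl.current_opening(),4))
E
python3 - <<'E'
from h import *
print(planner.inverse_kinematics([.487,.248,.15],Q(-13)),planner.inverse_kinematics([.55,-.11,.16],Q(-3.5)))
ctrl.move_to([.45,-.25,.30],Q(0)); rep()
ctrl.move_to([.487,.248,.20],Q(-13)); rep()
print(ctrl.move_linear([.487,.248,.071],v=.12,until_force=10)); rep()
if abs(ctrl.current_eef_pos()[2]-.071)<.004:
    ctrl.clamp(40); rep("clamped"); print(ctrl.current_gripper_force())
cv2.imwrite("pics/g.png",np.hstack([cv2.resize(optics.get_image("scene")[180:300,220:340,::-1],(400,400)),cv2.resize(optics.get_image("top")[160:280,200:320,::-1],(400,400))]))
E
```

```text
[-0.96150777  0.39398618  0.52755826  1.95953103 -0.25920534  0.85407861
 -2.09314704] [ 0.30761886  0.38299074 -0.23498905  1.88355514  0.11241466  0.88771131
 -1.61392007]
 [ 0.4497 -0.2511  0.2999] F [0.2 0.  0.8] M [ 0.04  0.02 -0.01] t 1.71 op 0.0868
 [0.4878 0.2468 0.2   ] F [-0.7  0.1 -0.6] M [ 0.03 -0.02  0.04] t 3.56 op 0.087
False
 [0.4875 0.2483 0.0717] F [ 0.7 -0.2  0.2] M [0.07 0.04 0.04] t 4.78 op 0.0869
clamped [0.4868 0.248  0.0708] F [ 0.1  0.7 -1.6] M [0.12 0.06 0.03] t 6.0 op 0.0096
39.877830049954355
```

View pics/g.png

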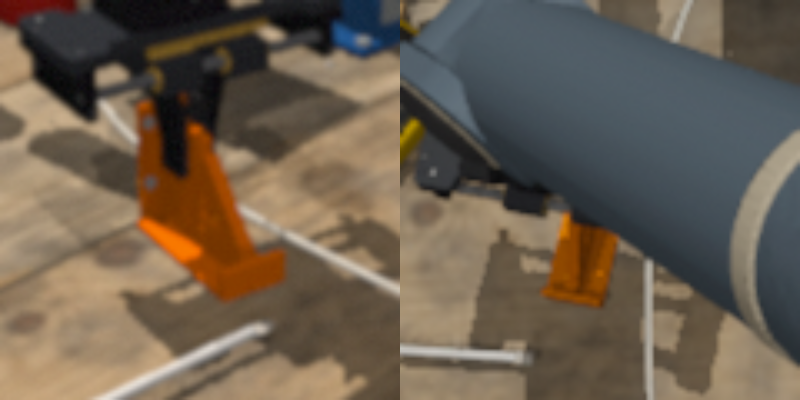

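The left half (scene) shows the bracket held properly from above, fingers over the web, and the right half (top) shows it still standing square. I'll lift it, carry it over, and take the first gentle feel at the estimated y.

```bash
cat >> h.py <<'E'
O=np.array([.6015,-.1077]);YAW=-3.5;HX=.0335;HZ=.0708
c,s=np.cos(np.radians(YAW)),np.sin(np.radians(YAW));Rz=np.array([[c,-s],[s,c]])
def P(x,y,z): return [*(O+Rz@[x-HX,y]),z+HZ]
def B():
    p=np.array(ctrl.current_eef_pos());l=Rz.T@(p[:2]-O);return np.round([l[0]+HX,l[1],p[2]-HZ],4)
E
python3 - <<'E'
from h import *
ctrl.move_linear([.487,.248,.19],v=.15)
ctrl.move_to([.48,.06,.21],Q(-8)); ctrl.move_to(P(-.045,-.003,.075),Q(YAW)); ctrl.dwell(.2); rep("pre");print(B())
r=ctrl.move_linear(P(.003,-.003,.075),v=.03,until_force=10); print(r,B()); rep()
for n in("scene","top"): cv2.imwrite(f"pics/i_{n}.png",optics.get_image(n)[:,:,::-1])
a=cv2.imread("pics/i_scene.png")[100:200,280:380];b=cv2.imread("pics/i_top.png")[130:230,340:440]
cv2.imwrite("pics/i.png",np.hstack([cv2.resize(a,(400,400)),cv2.resize(b,(400,400))]))
E
```

```text
pre [ 0.5235 -0.1039  0.1464] F [-0.2  0.2 -3. ] M [ 0.   -0.02  0.03] t 8.78 op 0.0098
[-0.0446 -0.001   0.0756]
True [-0.0031 -0.003   0.0736]
 [ 0.5648 -0.1085  0.1444] F [-6.7  0.3  0.5] M [ 0.1   1.07 -0.04] t 10.24 op 0.0094
```

View pics/i.png

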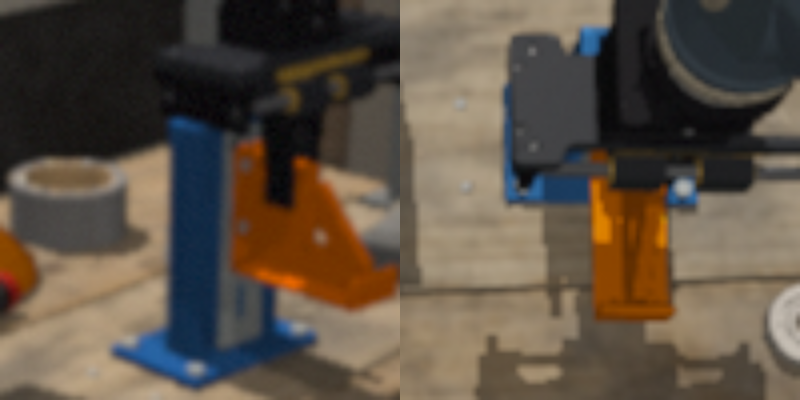

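The plate looks flush or nearly so (left panel, gap at (235,200)). Contact came at x of about -3 mm. I'll check this by pushing a little more, then probing sideways.

```bash
python3 - <<'E'
from h import *
r=ctrl.move_linear(P(.006,-.003,.075),v=.02,until_force=12); print(r,B()); rep("push")
x=B()[0]-.001
for dy in(.006,-.006):
    r=ctrl.move_linear(P(x,-.003+dy,.075),v=.015,until_force=6); print(dy,r,B()); rep()
E
```

```text
False [-0.0001 -0.0032  0.0731]
push [ 0.5677 -0.1089  0.1439] F [-13.7   1.4   0.1] M [ 0.19  2.48 -0.07] t 10.92 op 0.0097
0.006 True [-0.0034 -0.0031  0.072 ]
 [ 0.5645 -0.1086  0.1428] F [-5.2 -0.2  1.2] M [0.06 1.02 0.  ] t 11.23 op 0.0098
-0.006 True [-0.0059 -0.0046  0.0715]
 [ 0.5619 -0.1099  0.1423] F [-1.   0.6 -2.7] M [ 0.1  -0.02  0.02] t 11.59 op 0.0098
```

```bash
python3 - <<'E'
from h import *
ctrl.move_linear(P(-.004,-.003,.075),v=.03); ctrl.dwell(.3); print(B()); rep("back")
for y in(.003,-.009):
    r=ctrl.move_linear(P(-.004,y,.075),v=.02,until_force=10); ctrl.dwell(.2); print(y,r,B()); rep()
E
```

```text
[-0.0047 -0.0032  0.0745]
back [ 0.5631 -0.1086  0.1453] F [-4.8 -1.3 -5.1] M [-0.12  0.93 -0.01] t 12.21 op 0.0097
0.003 False [-0.0044 -0.0008  0.0748]
 [ 0.5636 -0.1062  0.1456] F [-4.5 -6.6 -4.8] M [-1.42  0.98 -0.29] t 12.86 op 0.0099
-0.009 True [-0.0076 -0.0029  0.0722]
 [ 0.5603 -0.1081  0.143 ] F [ 0.5  0.6 -3.6] M [-0.03 -0.11  0.  ] t 13.47 op 0.0096
```

It stopped at y = -0.8 mm when commanded to +3, with 6.6 N sideways, so the tabs are in the slots. I'll find the other wall, centre, seat against the face, then press down.

```bash
python3 - <<'E'
from h import *
ctrl.move_linear(P(-.004,-.003,.075),v=.03); ctrl.dwell(.2); print(B())
r=ctrl.move_linear(P(-.004,-.009,.075),v=.02,until_force=12); print(r,B()); rep("-y"); 
if not r: ctrl.dwell(.1); print(B()); rep()
ctrl.move_linear(P(-.004,-.0025,.075),v=.03)
r=ctrl.move_linear(P(.004,-.0025,.075),v=.03,until_force=20); ctrl.dwell(.3); print(r,B()); rep("in")
E
```

```text
[-0.0049 -0.003   0.0745]
False [-0.0046 -0.0053  0.0748]
-y [ 0.5632 -0.1107  0.1456] F [-4.8  7.4 -3.9] M [1.48 0.9  0.21] t 14.46 op 0.0094
[-0.0045 -0.0053  0.0748]
 [ 0.5632 -0.1106  0.1456] F [-4.5  6.3 -4.2] M [1.44 0.94 0.18] t 14.56 op 0.0102
False [ 0.0002 -0.0029  0.0741]
in [ 0.5681 -0.1085  0.1449] F [-12.9   0.2  -0.9] M [0.17 2.27 0.02] t 15.64 op 0.0095
```

```bash
python3 - <<'E'
from h import *
for z in(.070,.066,.063,.060,.057,.054,.051):
    r=ctrl.move_linear(P(.003,-.003,z),v=.03,until_force=25); ctrl.dwell(.1); print(z,r,B()); rep()
    f=np.linalg.norm(ctrl.current_wrist_force())
    if r or f>35: break
E
```

```text
0.07 False [ 0.0006 -0.0031  0.0698]
 [ 0.5685 -0.1088  0.1406] F [-10.9   0.7   0.4] M [ 0.18  1.91 -0.04] t 16.06 op 0.01
0.066 False [ 0.0005 -0.0032  0.0658]
 [ 0.5684 -0.1088  0.1366] F [-10.6   1.3   0.6] M [0.16 1.94 0.01] t 16.44 op 0.0098
0.063 False [ 0.0005 -0.0032  0.0629]
 [ 0.5684 -0.1089  0.1337] F [-10.7   1.2   0.3] M [ 0.18  1.94 -0.05] t 16.79 op 0.0097
0.06 False [ 0.0005 -0.0032  0.0599]
 [ 0.5684 -0.1089  0.1307] F [-10.6   0.1   1.2] M [ 0.18  2.05 -0.02] t 17.14 op 0.0093
0.057 False [ 0.0006 -0.0032  0.0587]
 [ 0.5685 -0.1089  0.1295] F [-13.3   1.8  11.6] M [ 0.25  2.99 -0.05] t 17.49 op 0.0099
0.054 False [ 0.0008 -0.0032  0.0584]
 [ 0.5686 -0.1089  0.1292] F [-18.8   1.1  27.2] M [ 0.37  4.4  -0.07] t 17.84 op 0.0097
0.051 False [ 0.0013 -0.0032  0.0576]
 [ 0.5691 -0.1089  0.1284] F [-22.3   1.3  40.1] M [0.43 5.28 0.  ] t 18.19 op 0.0097
```

Hard stop at z of about 58.6 mm. I'll ease the load and look at the lock.

```bash
python3 - <<'E'
from h import *
ctrl.move_linear(P(.001,-.003,.0575),v=.03); ctrl.dwell(.2); print(B()); rep()
a=optics.get_image("scene")[100:180,300:380,::-1];b=optics.get_image("top")[120:200,360:440,::-1]
cv2.imwrite("pics/d.png",np.hstack([cv2.resize(x,(400,400),interpolation=cv2.INTER_CUBIC) for x in(a,b)]))
E
```

```text
[ 0.001  -0.0032  0.0582]
 [ 0.5688 -0.1089  0.129 ] F [-5.7 -1.   2.2] M [ 0.03  1.46 -0.04] t 18.77 op 0.01
```

View pics/d.png

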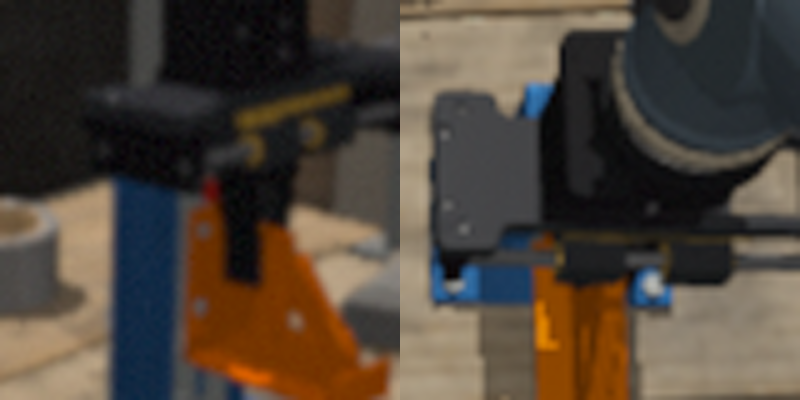

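The red lock shows just above the plate's top edge (left panel, 210,190), so the bracket appears seated. I'll release, retreat straight up, and check.

```bash
python3 - <<'E'
from h import *
ctrl.open_gripper(); ctrl.dwell(.2)
p=np.array(ctrl.current_eef_pos()); ctrl.move_linear(p+[0,0,.12],v=.12)
ctrl.move_to([.45,-.32,.30],Q(0)); ctrl.dwell(.3); rep()
a=optics.get_image("scene")[110:190,300:380,::-1];b=optics.get_image("top")[120:200,360:440,::-1]
cv2.imwrite("pics/e.png",np.hstack([cv2.resize(x,(400,400),interpolation=cv2.INTER_CUBIC) for x in(a,b)]))
E
```

```text
[ 0.4507 -0.319   0.2997] F [-0.1  0.3 -0.1] M [ 0.01  0.04 -0.04] t 22.89 op 0.0871
```

View pics/e.png

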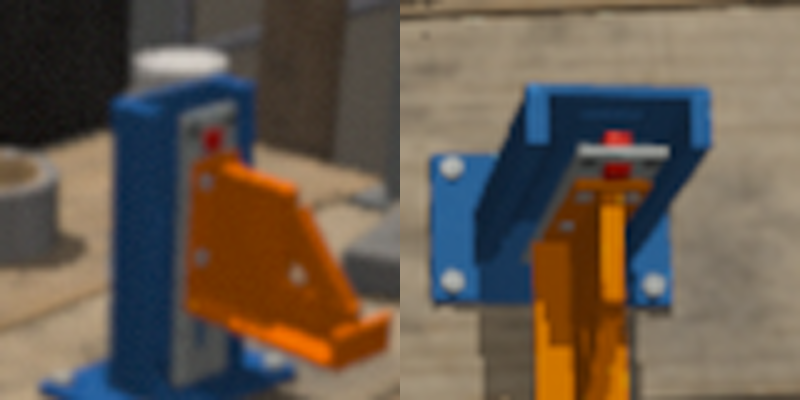

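Both views show the bracket hanging flush and upright. The red lock stands out above the plate at (213,138) left and (618,160) right, protruding as it did at the start.

```bash
python3 -c "
from bench import ticket
print(ticket.hand_in())"
```

```text
the job is handed in; nothing more can be done
None
```

The job is handed in at about 23 s: the bracket hangs released in the top two slots with the red lock out above it, as seen in the last pictures; no verdict was returned.

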